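# Load a power module in the test fixture and shut its cover

## Task

Set the long finned power module flat and square in the pocket of the test fixture, reaching in under the half-open cover, and let go of it. Then fold the cover down against its springs until it is fully shut, pressing firmly but without forcing it, and leave it so. Do not disturb the other things on the bench.

Things in the scene. Friction and masses are not known exactly. Their poses are not given: they have to be found in the camera images.
- module: The power module to load: a bare aluminium block with a dark base band and six thin dark stripes (fins) across its flat top, 60 long (its x) x 44 wide (its y) x 30 high, about 0.2 kg, lying flat on the bench. Origin: centre of its underside, z up. It may go in the pocket either way round end for end. Hold it across its 44 mm width.
- short_module: A shorter module of the same make, 40 (x) x 44 (y) x 30 high, four stripes; not wanted, leave it alone. Origin: centre of its underside.
- fixture: Test fixture: black block 150 (x) x 130 (y) x 21 high, fixed to the bench. Origin: centre of its underside; x towards the cover's hinge, which is on the robot's side, y along the hinge, z up. On it, two steel stop pillars, 10 mm thick, rise to 49 mm above the bench at x = -58, y = +-57, and two hinge cheeks, 12 mm wide, to 55 mm at x = +50, y = +-57.
- pocket (a point): Centre of the pocket's floor, the top face of a sprung brass plate when up; in the fixture's frame at x = -12, y = 0, z = 14 mm; axes as the fixture's. Pocket 62 (x) x 46 (y), its rim 7 mm above this point, with a 1.5 mm chamfer. The plate can sink 5 mm: it just carries the module's weight, and pushes up with about 5 N when the cover is shut.
- hinge (a point): Middle of the cover's hinge axis, in the fixture's frame at x = +50, y = 0, z = 50 mm; the axis runs along the fixture's y. Axes as the fixture's.
- cover_edge (a point): Middle of the cover's free front edge, on its outer (upper) face, 115 mm from the hinge axis. Axes turn with the cover: x from the free edge to the hinge, y along the hinge, z out of the outer face. The front frame bar, 26 mm deep and 6 mm thick, is the place to push. Under the pane a rubber pad, 30 x 30 x 8 mm, presses the module 3 mm down when shut.
- cover (a joint): Angle of the cover in rad: 0 fully shut (level), grows as it opens, stops at 1.2. It starts at 1.0 to 1.2, leaning over the pocket, away from the robot. Stiff hinge, about 0.5 N m: it stays where it is left. Aluminium frame with a clear pane, 126 wide, 115 mm from hinge axis to free edge, outer face 5 mm above the axis when shut.
- spool: Bystander: metal spool, 56 mm in diameter, 40 high. Origin: centre of its underside.
- screwdriver: Bystander: screwdriver lying on the bench along its x.
- jar: Bystander: small clear jar with a black cap, 44 mm in diameter, 55 high, standing beside the fixture. Origin: centre of its underside.
- multimeter: Bystander: grey hand multimeter, 150 x 75 x 34, lying flat. Origin: centre of its underside.
- parts_tray: Bystander: grey parts tray, 140 x 100 x 35. Origin: centre of its underside.
- wrench: Bystander: wrench, 150 long, lying on the bench along its x.

How it is judged (in metres and radians):
On the way, in this order (a step that is already met when the one before it is completed fails the run):
1. the module sits flat and square in the pocket, let go, with the cover still open (x of module in the frame of pocket between -0.003 and 0.003 m and y of module in the frame of pocket between -0.003 and 0.003 m and z of module in the frame of pocket between -0.005 and 0.002 m and angle between the x axis of module and the x axis of pocket, either way round below 0.08 rad and angle between module's own z axis and vertical below 0.06 rad and contact force between the fingers and module below 0.2 N and value of joint cover above 0.8 rad), for 0.2 s.
2. the cover is folded fully shut (value of joint cover below 0.03 rad), for 0.2 s.
At the end, for the whole second after the job is handed in: The long module lies in the fixture's pocket within 3 mm of its centre each way, square within 0.08 rad and level within 0.06 rad, pressed down 1 to 5.5 mm on the sprung plate by the cover; the cover is shut to within 0.03 rad; both are at rest (x of module in the frame of pocket between -0.003 and 0.003 m and y of module in the frame of pocket between -0.003 and 0.003 m and z of module in the frame of pocket between -0.0055 and -0.001 m and angle between the x axis of module and the x axis of pocket, either way round below 0.08 rad and angle between module's own z axis and vertical below 0.06 rad and value of joint cover below 0.03 rad and velocity of joint cover between -0.05 and 0.05 rad/s and linear speed of module below 0.01 m/s); the robot touches nothing.
It fails at once if the cover is forced: the fingers press on it with more than 60 N (contact force between the fingers and cover above 60 N).
It fails at once if a bystander is moved by more than 30 mm (distance of any of short_module, spool, screwdriver, jar, multimeter, parts_tray, wrench from where it was at the start of the episode above 0.03 m).
It also fails if it takes over 61 s, if anything falls off the work surface, if the arm or the gripper's body presses on something with over 40 N, if the wrist force passes 120 N, or if a joint passes its speed limit or range.

## Robot

A 7-joint arm with a two-finger parallel gripper is mounted at the origin on the work surface. World frame = base frame: x ahead of the robot, y to its left, z up, the work surface at z = 0. Lengths are in m, angles in degrees, forces in N, time in s.
With the tool pointing down it reaches from about 0.425 to 0.875 m from the base axis. Payload 4.7 kg.
Tool frame: the origin (TCP) lies at the very end of the fingers, on their centre line; the grasp point (between the pads) lies 19 mm behind it; z points along the fingers, y is the line along which they close (so a half turn about z gives the same grasp; the last joint's range is limited). The gripper opens to 87 mm and grips with 3 to 60 N. Pads are 19 mm wide; open, the fingers measure 117 mm over their backs; the gripper's body (75 mm by 190 mm) begins 51 mm behind the grasp point.
Start: joints at [-67.546, 18.392, -4.016, 83.108, 1.295, 78.541, -3.26], TCP at [0.24, 0.604, 0.223] pointing down, gripper open.
Joint ranges: [-163.93, 163.93], [-17.29, 119.83], [-79.2, 71.16], [3.27, 140.29], [-89.18, 269.18], [5.43, 117.66], [-154.24, 154.24]. Speed limits (degrees/s): [147.25, 147.25, 180, 180, 180, 180, 180].

## Interface

Orientations are given as [roll, pitch, yaw] about the fixed x, y, z axes, in that order (R = Rz(yaw) Ry(pitch) Rx(roll)).
In Python, from cell import get_obs, cams, ticket, finder gives the robot as it stands.
- The arm moves only by the shell command python3 -m creep 'ROWS' [FORCE]. ROWS is text: rows parted by semicolons, each of 5 numbers parted by spaces: the shift along the world's x, y, z in m, then the turn about the world's z in degrees, then the finger opening in m, from 0 to 0.087. A call has 1 to 8 rows; each row shifts and turns the commanded pose from where the row before left it; what a row does not reach is not made up. A row lasts 1/8 s, in which the tool goes at most 62.5 mm and 10.7 degrees, less where a joint would pass 70% of its speed; a pose out of reach is approached as far as the arm can. A call with a gripper value outside its range is refused whole. The fingers move at their own pace and stop on an object; FORCE is the grip in N (left out, the last holds). Time passes only in rows, so rows that do not move let the fingers close. It gives the time, the measured TCP pose, the force, the opening and the grip force at its end, in the units of the state.
- get_obs(): the state, without advancing time (a new reading comes with each control period).
- cams.read_camera(name): name is "side" or "top" or "wrist"; returns the picture (480x640x3 uint8, red, green, blue); there is no depth.
- cams.calibration(name): a dict with "fx", "fy", "cx", "cy" (pixels), "extrinsics" (4x4, takes a point from world to camera coordinates). Camera axes: x right, y down, z forward; pixel columns grow to the right and rows downward; lengths in m; the calibration is good to about 2 mm. A picture is of the moment at which its call begins: read the wrist's pose just before it. calibration takes no time and is no camera call; for the wrist camera it gives the pose at the moment of the call.
- ticket.sign_off(): hands the job in; it is judged then, once.
Trained networks look in the newest picture that a camera, given by its name, has taken for a name from the list of things; names that differ only in an ending like _2 or _b are one class to them, and where a whole thing is asked for, a point or a joint stands for the part that bears it (a point fixed in the world has none). Each returns a list of dicts, best first, with "p" (0 to 1); they miss things now and then, are a little off and sometimes report something else, mostly with a low value. They report only what shows in the picture. A call takes as long as a camera call.
- finder.masks_of(name, camera): "mask" (480x640 bool, what is visible of it) and "xy" ([column, row] in pixels, amid what is visible of it).
- finder.tip_of(name, camera): "xy" ([column, row] in pixels: a listed point, or the origin of a listed thing).
The state is a dict: "time_s": time; "qpos": joint angles; "joint_velocities": joint speeds; "effort": joint torques, N m; "tool_pos": TCP position; "tool_rot": TCP orientation; "force": force on the tool from outside, world axes, zero at the start; "wrist_torque": the same for the moment, N m; "grip_width": finger opening in m; "grasp_force": force on a finger pad.
Only numpy, scipy, OpenCV 4.12 (cv2) and the standard library are available. Lean on these libraries where they do the work, as an engineer would, in place of code of your own. Each camera call takes 0.05 s, during which the arm holds its last target. There are 200 camera calls.

## Working session

There is one attempt and no reset: what is moved stays moved. The work goes in short steps, Python scripts to look and compute and a shell command to move; the robot and the scene stay as the last step left them, time stands still between calls to the robot, and variables do not carry over. Pictures are saved under pics/ and viewed, at most 10 in all, crops included, and the job is handed in when it is done.

```bash
ls; mkdir -p pics
python3 - <<'E'
from cell import get_obs,cams,finder
import cv2,numpy as np
o=get_obs();print({k:np.round(v,3).tolist() for k,v in o.items()})
ims=[]
for c in["side","top"]:
    im=cams.read_camera(c);cv2.imwrite(f"pics/{c}0.png",im[:,:,::-1])
    k=cams.calibration(c);E=np.array(k["extrinsics"]);print(c,k["fx"],k["fy"],k["cx"],k["cy"],np.round(-E[:3,:3].T@E[:3,3],3),np.round(E[:3,:3],2).tolist())
    for n in["module","short_module","fixture","pocket","hinge","cover_edge","cover","jar","spool","multimeter","parts_tray"]:
        print(c,n,[(round(float(d["p"]),2),np.round(d["xy"]).tolist()) for d in finder.tip_of(n,c)[:2]] if n!="cover" else "")
E
```

```text
pics
{'time_s': 0.0, 'qpos': [-67.545, 18.44, -4.016, 83.174, 1.295, 78.539, -3.262], 'joint_velocities': [0.101, 0.065, -0.025, -0.072, -0.005, 0.012, -0.05], 'effort': [0.0, -49.13, -0.404, -31.252, -0.064, 0.044, 0.0], 'tool_pos': [0.24, 0.604, 0.221], 'tool_rot': [-179.892, 0.005, 158.353], 'force': [0.538, 0.688, 0.114], 'wrist_torque': [0.02, 0.01, 0.021], 'grasp_force': 0.0, 'grip_width': 0.087}
side 453.5818448758523 453.5818448758523 316.60753004939704 244.54029480142944 [-0.111 -0.608  0.68 ] [[0.7, -0.71, -0.01], [-0.42, -0.4, -0.81], [0.57, 0.58, -0.58]]
side module [(0.88, [345.0, 308.0])]
side short_module [(0.92, [415.0, 338.0])]
side fixture [(0.95, [292.0, 253.0])]
side pocket [(0.75, [297.0, 245.0]), (0.45, [479.0, 297.0])]
side hinge [(0.81, [279.0, 242.0]), (0.22, [188.0, 228.0])]
side cover_edge [(0.92, [292.0, 202.0])]
side cover 
side jar [(0.84, [258.0, 236.0])]
side spool [(0.73, [411.0, 270.0])]
side multimeter [(0.67, [184.0, 228.0])]
side parts_tray [(0.59, [248.0, 196.0])]
top 524.7393234013235 524.7393234013235 311.8494900969683 233.88074241665927 [0.401 0.035 1.093] [[0.02, -1.0, 0.04], [-1.0, -0.02, -0.07], [0.07, -0.03, -1.0]]
top module [(0.74, [472.0, 308.0]), (0.55, [380.0, 248.0])]
top short_module [(0.89, [453.0, 242.0])]
top fixture []
top pocket [(0.71, [128.0, 285.0]), (0.61, [269.0, 214.0])]
top hinge [(0.59, [269.0, 242.0])]
top cover_edge [(0.85, [267.0, 218.0])]
top cover 
top jar [(0.6, [208.0, 228.0])]
top spool [(0.97, [386.0, 161.0]), (0.47, [210.0, 229.0])]
top multimeter [(0.61, [129.0, 288.0]), (0.41, [119.0, 174.0])]
top parts_tray [(0.56, [117.0, 172.0]), (0.33, [130.0, 285.0])]
```

View pics/side0.png

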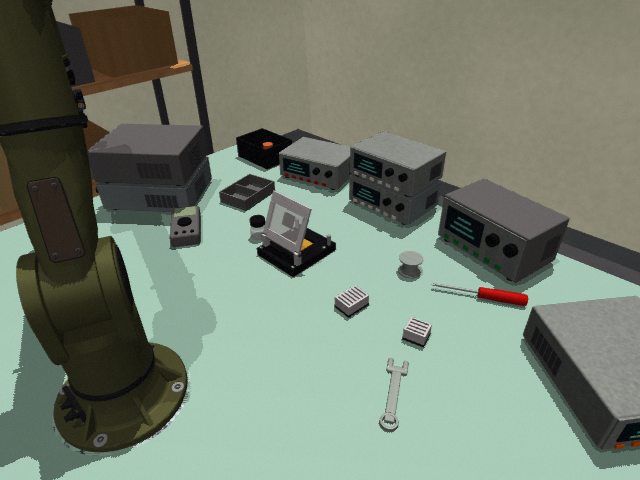

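View pics/top0.png

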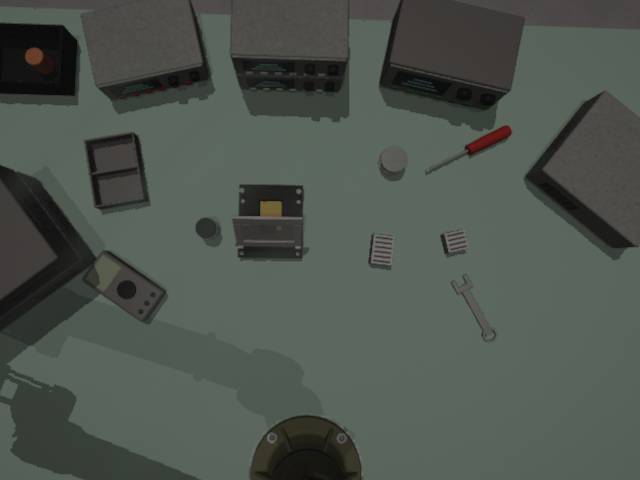

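The side view shows the long module (six stripes) at about (351,300), the short one at (417,332), and the fixture with its raised cover at (297,245). The top view shows the module at (382,249), the fixture at (270,220), and the jar beside it at (207,228). The finder's first answer for the module in the top view, (472,308), is the wrench, so I'll use the second.

```bash
cat > h.py <<'E'
import numpy as np,cv2
from cell import get_obs,cams,finder
def cal(c):
    k=cams.calibration(c);return np.array([[k["fx"],0,k["cx"]],[0,k["fy"],k["cy"]],[0,0,1]]),np.array(k["extrinsics"])
def proj(K,E,X):
    p=(E[:3,:3]@np.atleast_2d(X).T+E[:3,3:]);p=K@p;return (p[:2]/p[2]).T
def onz(K,E,uv,z):
    d=(np.linalg.inv(K@E[:3,:3])@np.c_[np.atleast_2d(uv),np.ones(len(np.atleast_2d(uv)))].T).T
    c=-E[:3,:3].T@E[:3,3];return c+d*((z-c[2])/d[:,2:])
def tri(views): # [(K,E,uv)]
    A=[]
    for K,E,uv in views:
        P=K@E[:3];A+=[uv[0]*P[2]-P[0],uv[1]*P[2]-P[1]]
    A=np.array(A)
    X=np.linalg.lstsq(A[:,:3],-A[:,3],rcond=None)[0]
    return X,[np.round(proj(K,E,X)[0]-uv,1).tolist() for K,E,uv in views]
E
python3 - <<'E'
from h import *
S=cal("side");T=cal("top")
for n,s,t in[("module",(345,308),(380,248)),("pocket",(297,245),(269,214)),("hinge",(279,242),(269,242)),("edge",(292,202),(267,218))]:
    X,r=tri([(*S,s),(*T,t)]);print(n,np.round(X,4),r)
for c in["top","side"]:
    cams.read_camera(c)
    for n in["module","jar","fixture"]:
        for d in finder.masks_of(n,c)[:2]:
            m=d["mask"].astype(np.uint8)
            ct=max(cv2.findContours(m,0,2)[0],key=len)[:,0].astype(float)
            w=onz(*cal(c),ct,.03 if n=="module" else .021)[:,:2].astype(np.float32)
            print(c,n,round(d["p"],2),d["xy"],m.sum(),cv2.minAreaRect(w*1000))
E
```

```text
module [ 0.4494 -0.1428 -0.0071] [[4.3, -0.7], [-2.3, 2.5]]
pocket [0.5174 0.0885 0.0115] [[1.4, -0.2], [-0.8, 0.9]]
hinge [0.457  0.0851 0.0534] [[1.5, -0.1], [-0.9, 1.0]]
edge [0.4977 0.0833 0.147 ] [[-0.4, 0.0], [0.3, -0.3]]
top module 0.71 [380.9, 246.4] 684 ((450.5024719238281, -143.8882598876953), (47.52417755126953, 61.2618408203125), 84.71710205078125)
top jar 0.88 [207.5, 228.8] 398 ((487.00970458984375, 210.97567749023438), (48.34282684326172, 40.85366439819336), 64.60444641113281)
top jar 0.48 [124.1, 285.2] 3058 ((368.4340515136719, 374.3502502441406), (157.17721557617188, 80.0389633178711), 56.657310485839844)
top fixture 0.71 [269.5, 224.7] 4700 ((505.1669921875, 91.02670288085938), (149.98582458496094, 140.92196655273438), 1.1801867485046387)
top fixture 0.22 [485.5, 142.4] 632 ((686.991943359375, -367.094970703125), (27.324052810668945, 108.24764251708984), 27.914180755615234)
side module 0.79 [349.9, 304.0] 730 ((438.4586486816406, -156.88465881347656), (64.18109893798828, 82.53080749511719), 86.0228500366211)
side module 0.15 [416.8, 331.4] 653 ((459.51171875, -305.7249755859375), (70.93312072753906, 52.009891510009766), 14.623515129089355)
side jar 0.82 [259.1, 226.7] 303 ((491.3631286621094, 219.30935668945312), (117.83635711669922, 38.04491424560547), 51.33699035644531)
side fixture 0.98 [288.4, 241.3] 3763 ((561.4825439453125, 132.1170654296875), (388.49212646484375, 193.4232177734375), 41.52143478393555)
```

```bash
python3 -m creep '0.04 -0.06 0.005 0 0.087;0.04 -0.06 0.005 0 0.087;0.04 -0.06 0.005 0 0.087;0.04 -0.05 0.005 0 0.087;0.03 -0.055 0 0 0.087;0.02 -0.06 0 0 0.087;0 -0.062 0 0 0.087;0 -0.062 0 0 0.087'
python3 - <<'E'
from h import *
from scipy.spatial.transform import Rotation as R
o=get_obs();r=R.from_euler('xyz',o["tool_rot"],degrees=True).as_matrix()
K,E=cal("wrist");c=-E[:3,:3].T@E[:3,3]
print(r.T@(c-o["tool_pos"]),"\n",np.round(r.T@E[:3,:3].T,2),K[0,0],o["qpos"],o["tool_pos"])
E
```

```text
time_s: 2.5
tool_pos: [0.4323, 0.1595, 0.2406]
tool_rot: [180.0, 0.0, 158.3]
force: [0.8, -0.5, 0.4]
grip_width: 0.087
grasp_force: 0.0
[ 0.06951935 -0.0004845  -0.16238264] 
 [[-0.   -0.97 -0.25]
 [ 1.   -0.    0.  ]
 [-0.   -0.25  0.97]] 350.3554878764219 [-39.3716489   -5.96439503  14.76839817 107.6059451    1.54531604
  78.12057333  43.32789806] [0.43229971 0.15953814 0.24058099]
```

```bash
python3 -m creep '0.01 -0.01 0.01 -10.6 0.087;0.02 -0.01 0.01 -10.6 0.087;0.02 -0.01 0 -10.6 0.087;0.02 0 0 -10.6 0.087;0.02 0 0 -10.6 0.087;0.02 0 0 -10.6 0.087;0.01 0 0 -10.6 0.087;0 0 0 -10.6 0.087'
python3 -m creep '0 0 0 -10.6 0.087;0 0 0 -10.6 0.087;0 0 0 -10.6 0.087;0 0 0 -10.6 0.087;0 0 0 -10.6 0.087;0 0 0 -10.6 0.087;0 0 0 -10.3 0.087;0 0 0 0 0.087'
cat > look.py <<'E'
import sys,pickle
from h import *
tag=sys.argv[1];V=cal("wrist");o=get_obs();im=cams.read_camera("wrist")
cv2.imwrite(f"pics/{tag}.png",im[:,:,::-1]);D={}
print(np.round(o["tool_pos"],4),np.round(o["tool_rot"],2))
for n in sys.argv[2:]:
    D[n]=[(round(float(d["p"]),2),np.round(d["xy"],1).tolist()) for d in finder.tip_of(n,"wrist")[:2]];print(n,D[n])
pickle.dump((V,D),open(f"{tag}.pkl","wb"))
E
python3 look.py f1 pocket hinge cover_edge fixture
```

```text
time_s: 3.5
tool_pos: [0.5528, 0.1315, 0.2602]
tool_rot: [180.0, 0.0, 73.2]
force: [-0.4, -0.3, 0.0]
grip_width: 0.0875
grasp_force: 0.0
time_s: 4.5
tool_pos: [0.5522, 0.1318, 0.2605]
tool_rot: [-180.0, -0.0, -0.2]
force: [-0.5, 0.4, -0.0]
grip_width: 0.087
grasp_force: 0.0
[0.5522 0.1318 0.2605] [-180.     -0.     -0.23]
pocket [(0.7, [362.8, 243.4])]
hinge [(0.7, [364.8, 302.2])]
cover_edge [(0.93, [382.9, 306.3])]
fixture [(0.93, [361.8, 244.3])]
```

```bash
python3 -m creep '0 -0.03 0 0 0.087;0 -0.03 0 0 0.087;0 -0.02 0 0 0.087;0 0 0 0 0.087'; python3 look.py f2 pocket hinge cover_edge fixture
python3 - <<'E'
from h import *
import pickle
A,B=[pickle.load(open(f+".pkl","rb")) for f in("f1","f2")]
for n in A[1]:
    if A[1][n] and B[1][n]: print(n,tri([(*A[0],np.array(A[1][n][0][1])),(*B[0],np.array(B[1][n][0][1]))]))
cv2.imwrite("pics/f12.png",cv2.resize(np.hstack([cv2.imread("pics/f1.png"),cv2.imread("pics/f2.png")]),(800,300)))
E
```

```text
time_s: 5.25
tool_pos: [0.5523, 0.0501, 0.2607]
tool_rot: [-180.0, -0.0, -0.5]
force: [0.3, 0.3, 0.6]
grip_width: 0.0869
grasp_force: 0.0
[0.5523 0.0501 0.2607] [-1.8e+02 -2.0e-02 -5.0e-01]
pocket [(0.64, [296.7, 242.5])]
hinge [(0.75, [291.4, 303.3])]
cover_edge []
fixture [(0.59, [297.0, 246.8])]
pocket (array([0.51111765, 0.08339843, 0.00537093]), [[0.0, -0.7], [-0.0, 0.7]])
hinge (array([0.45831803, 0.08634627, 0.06476833]), [[0.0, 0.3], [-0.0, -0.3]])
fixture (array([ 0.50588411,  0.08373523, -0.00170363]), [[0.0, 1.0], [-0.0, -1.0]])
```

View pics/f2.png

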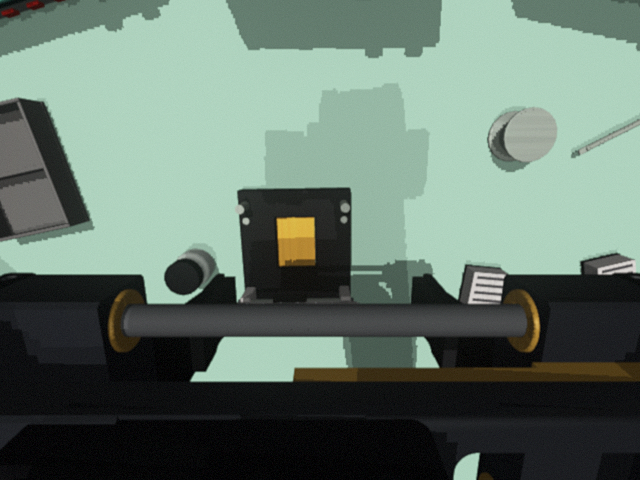

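The wrist view from the far side shows the brass pocket floor at columns 277–316, rows 217–266. The fixture's far edge is at row 188 and the gripper hides everything below about row 300. I'll segment the brass to locate the pocket accurately.

Run:
```python
from h import *
import pickle
vs=[]
for f in("f1","f2"):
    (K,E),D=pickle.load(open(f+".pkl","rb"));im=cv2.imread(f"pics/{f}.png")
    h=cv2.cvtColor(im,cv2.COLOR_BGR2HSV)
    m=cv2.inRange(h,(15,120,90),(35,255,255));m[285:]=0
    ct=max(cv2.findContours(m,0,2)[0],key=cv2.contourArea)
    print(f,cv2.boundingRect(ct),cv2.contourArea(ct))
    for z in(.014,):
        w=onz(K,E,ct[:,0].astype(float),z)[:,:2].astype(np.float32)*1000
        print(cv2.minAreaRect(w),w.min(0),w.max(0))
    # sides by line fits
    r=cv2.boxPoints(cv2.minAreaRect(ct)); print(np.round(r,1).tolist())
    vs.append((K,E,cv2.minAreaRect(ct)[0]))
    g=cv2.cvtColor(im,cv2.COLOR_BGR2GRAY)
    d=cv2.inRange(g,0,60);d[285:]=0
    n,l,s,c=cv2.connectedComponentsWithStats(255-cv2.inRange(h,(60,15,90),(100,255,255)))
    # fixture far top edge: first dark pixel in each column
    x0,y0,w0,h0=cv2.boundingRect(ct)
    pts=[]
    for u in range(x0-25,x0+w0+20,2):
        col=d[140:y0,u];i=np.argmax(col>0)
        if col.any(): pts.append((u,140+i))
    W=onz(K,E,np.array(pts,float)-[0,.5],.021)[:,:2];p=np.polyfit(W[:,1],W[:,0],1)
    print("far edge x at y=.085",np.polyval(p,.085),"slope deg",np.degrees(np.arctan(p[0])),np.std(W[:,0]-np.polyval(p,W[:,1])))
    # left/right edges
    for v in(205,225,245):
        row=d[v];u=x0+w0//2
        a=x0-3
        while row[a]:a-=1
        b=x0+w0+3
        while row[b]:b+=1
        print(v,a,b,onz(K,E,[[a+.5,v],[b-.5,v]],.021)[:,:2].round(4).tolist())
print(tri(vs))
```

```text
f1 (345, 217, 38, 49) 1741.0
((514.9917602539062, 83.58634948730469), (60.271968841552734, 44.60528564453125), 0.6402713656425476) [485.00592   61.272625] [544.88983 106.21113]
[[345.0, 217.0], [382.0, 217.0], [382.0, 265.0], [345.0, 265.0]]
far edge x at y=.085 0.5798013362163734 slope deg -0.6608720813702738 0.00032903056708288587
205 319 416 [[0.5604, 0.1362], [0.5599, 0.0255]]
225 309 420 [[0.5369, 0.1481], [0.5363, 0.0194]]
245 310 419 [[0.5126, 0.1473], [0.5121, 0.019]]
f2 (276, 217, 40, 49) 1693.5
((515.8768310546875, 83.54964447021484), (59.67173385620117, 45.264137268066406), 0.5533007383346558) [485.88977   60.771786] [545.60895 106.43607]
[[275.8999938964844, 217.3000030517578], [313.8999938964844, 216.0], [315.5, 263.8999938964844], [277.6000061035156, 265.20001220703125]]
far edge x at y=.085 0.5797148550919706 slope deg -0.3429577214526274 0.00041385370850655735
205 242 340 [[0.5614, 0.1434], [0.5604, 0.0314]]
225 246 351 [[0.5378, 0.1403], [0.5367, 0.0185]]
245 241 351 [[0.5136, 0.1478], [0.5125, 0.0182]]
(array([0.51625257, 0.08370996, 0.01480183]), [[0.0, -0.5], [-0.0, 0.5]])
```

The pocket centre is at about (0.516, 0.0835, 0.0145), yaw about 0.5°. The cover is at roughly 1.15 rad. Open to 1.2 rad, it would leave room for the gripper body with an off-centre grip, so I'll nudge it back to its stop first.

```bash
python3 -m creep '-0.004 0.016 -0.04 0 0.087;-0.004 0.017 -0.04 1 0.087;-0.004 0 -0.04 0 0.087;-0.012 0 0 0 0.087;-0.008 0 0 0 0.087;0 0 0 0 0.087'
python3 -m creep '-0.004 0 0 0 0.087;-0.003 0 0 0 0.087;0 0 0 0 0.087'
python3 -m creep '-0.003 0 0 0 0.087;-0.002 0 0 0 0.087;0 0 0 0 0.087'
```

```text
time_s: 6.25
tool_pos: [0.521, 0.0851, 0.1426]
tool_rot: [-179.9, -0.2, 0.7]
force: [1.1, -0.4, 0.6]
grip_width: 0.087
grasp_force: 0.0
time_s: 6.62
tool_pos: [0.5131, 0.0847, 0.1407]
tool_rot: [-180.0, -0.0, 0.7]
force: [0.4, -0.2, -0.3]
grip_width: 0.0871
grasp_force: 0.0
time_s: 7.0
tool_pos: [0.5095, 0.0847, 0.141]
tool_rot: [-180.0, -0.2, 0.6]
force: [5.1, 0.3, -0.3]
grip_width: 0.0872
grasp_force: 2.6
```

```bash
python3 -m creep '-0.002 0 0 0 0.087;0 0 0 0 0.087';python3 -m creep '-0.002 0 0 0 0.087;0 0 0 0 0.087'; python3 -m creep '-0.002 0 0 0 0.087;0 0 0 0 0.087'
```

```text
time_s: 7.25
tool_pos: [0.508, 0.0847, 0.1415]
tool_rot: [-180.0, -0.2, 0.6]
force: [5.0, -0.3, 1.3]
grip_width: 0.0871
grasp_force: 2.7
time_s: 7.5
tool_pos: [0.507, 0.0847, 0.1419]
tool_rot: [-180.0, -0.4, 0.6]
force: [6.9, 0.2, 0.7]
grip_width: 0.0867
grasp_force: 3.8
time_s: 7.75
tool_pos: [0.5068, 0.0846, 0.1421]
tool_rot: [-180.0, -0.6, 0.6]
force: [12.6, 0.6, -2.5]
grip_width: 0.0873
grasp_force: 6.1
```

```bash
python3 -m creep '0.02 0 0.02 0 0.087;0.01 0 0.055 0 0.087;0 -0.04 0.042 -3 0.087;-0.02 -0.06 0 -3 0.087;-0.02 -0.06 0 0 0.087;-0.004 -0.06 0 0 0.087;0 -0.02 0 0 0.087;0 0 0 0 0.087'
python3 look.py m1 module short_module
python3 -m creep '0 0.02 -0.03 0 0.087;0 0.02 -0.03 0 0.087;0 0 0 0 0.087'
python3 look.py m2 module short_module
```

```text
time_s: 8.75
tool_pos: [0.4873, -0.1552, 0.2571]
tool_rot: [-180.0, 0.1, -5.6]
force: [0.4, 1.2, 0.6]
grip_width: 0.0871
grasp_force: 0.0
[ 0.4873 -0.1552  0.2571] [-1.7998e+02  1.3000e-01 -5.5600e+00]
module [(0.93, [319.7, 239.9])]
short_module [(0.87, [442.0, 210.5])]
time_s: 9.28
tool_pos: [0.4871, -0.1103, 0.1953]
tool_rot: [-180.0, 0.3, -5.0]
force: [0.1, -0.7, 0.4]
grip_width: 0.0871
grasp_force: 0.0
[ 0.4871 -0.1103  0.1953] [-179.99    0.32   -5.  ]
module [(0.62, [360.7, 249.7])]
short_module [(0.68, [503.3, 216.7])]
```

View pics/m1.png

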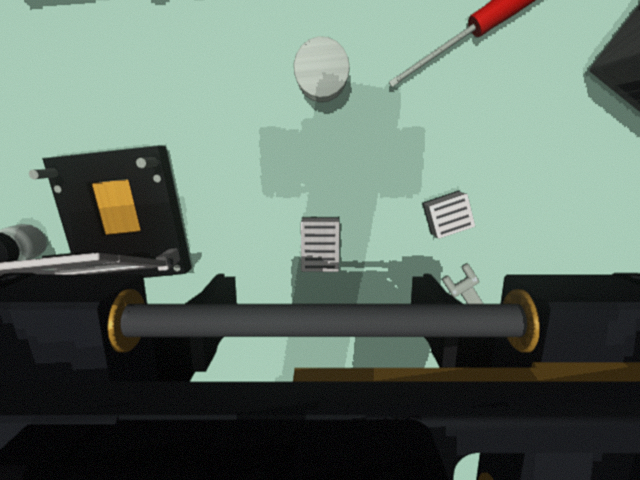

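The module is at columns 301–341, rows 217–271, nearly square with the gripper at -5.5°.

Run:
```python
from h import *
import pickle
vs=[];out=[]
for f,(u,v) in(("m1",(320,240)),("m2",(361,250))):
    (K,E),D=pickle.load(open(f+".pkl","rb"));im=cv2.imread(f"pics/{f}.png")
    g=cv2.cvtColor(im,cv2.COLOR_BGR2HSV)
    m=((g[:,:,1]<28)&(g[:,:,2]>95)).astype(np.uint8);m[282:]=0
    m=cv2.morphologyEx(m,cv2.MORPH_CLOSE,np.ones((7,7)))
    n,l,s,c=cv2.connectedComponentsWithStats(m)
    i=min(range(1,n),key=lambda i:np.hypot(*(c[i]-(u,v)))+(1e3 if s[i][4]<200 else 0))
    ct=cv2.findContours((l==i).astype(np.uint8),0,1)[0][0]
    print(f,s[i],np.round(cv2.boxPoints(cv2.minAreaRect(ct)),1).tolist())
    w=onz(K,E,ct[:,0].astype(float),.03)[:,:2].astype(np.float32)*1000
    print(cv2.minAreaRect(w))
    vs.append((K,E,np.array(cv2.minAreaRect(ct)[0])))
    out.append(cv2.resize(np.hstack([im[v-50:v+50,u-60:u+60],cv2.cvtColor((l==i).astype(np.uint8)[v-50:v+50,u-60:u+60]*255,8)]),None,fx=3,fy=3,interpolation=0))
print(tri(vs));cv2.imwrite("pics/seg.png",np.vstack(out)[:600,:800])
```

```text
m1 [ 300  219   40   53 1750] [[300.0, 271.0], [300.0, 219.0], [339.0, 219.0], [339.0, 271.0]]
((450.5159606933594, -147.33714294433594), (44.34050750732422, 62.532676696777344), 85.06794738769531)
m2 [ 341  226   48   56 2374] [[341.0, 226.0], [388.0, 226.0], [388.0, 281.0], [341.0, 281.0]]
((454.025390625, -147.20977783203125), (44.728633880615234, 56.01960754394531), 84.98690032958984)
(array([ 0.45219132, -0.14751511,  0.02769799]), [[0.3, -1.4], [-0.4, 1.7]])
```

View pics/seg.png

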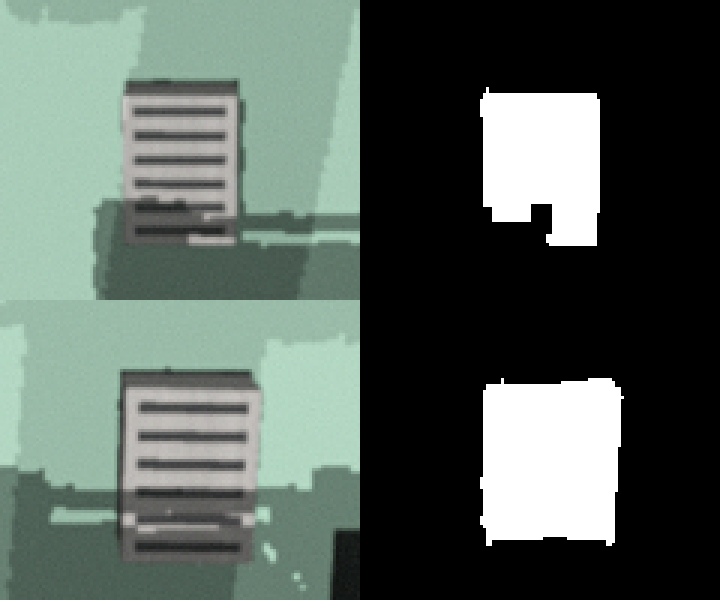

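Run:
```python
from h import *
import pickle
C={"m1":[(122,94),(239,94),(124,244),(238,244)],"m2":[(121,88),(261,88),(120,262),(250,262)]}
O={"m1":(260,190),"m2":(301,200)};V={}
for f in C:
    V[f]=pickle.load(open(f+".pkl","rb"))[0]
    C[f]=np.array(C[f])/3+O[f]-.5
    w=onz(*V[f],C[f],.03)*1000;print(f,w[:,:2].round(1).tolist(),w.mean(0).round(1))
    d=(w[0]-w[2]+w[1]-w[3]);print("yaw",np.degrees(np.arctan2(d[1],d[0])))
P=[tri([(*V["m1"],C["m1"][i]),(*V["m2"],C["m2"][i])]) for i in range(4)]
for p in P:print(p[0].round(4),p[1])
print(np.mean([p[0] for p in P],0))
```

```text
m1 [[481.5, -128.2], [477.2, -172.1], [422.0, -122.1], [417.7, -166.6]] [ 449.6 -147.2   30. ]
yaw -5.5536558490346355
m2 [[481.2, -126.6], [477.3, -171.1], [421.9, -121.8], [418.1, -165.0]] [ 449.6 -146.1   30. ]
yaw -5.224198374294869
[ 0.4789 -0.127   0.0185] [[-0.1, 0.3], [0.1, -0.4]]
[ 0.4757 -0.1722  0.0231] [[-0.0, 0.1], [0.0, -0.1]]
[ 0.4213 -0.1219  0.0283] [[-0.0, 0.1], [0.0, -0.1]]
[ 0.4138 -0.1666  0.0195] [[-0.0, 0.1], [0.0, -0.1]]
[ 0.44742621 -0.14694707  0.02236041]
```

```bash
python3 -m creep '-0.009 -0.02 -0.04 0 0.087;-0.008 -0.018 -0.04 -0.4 0.087;0 0 -0.05 0 0.087;0 0 -0.02 0 0.087;0 0 0 0 0.087'
```

```text
time_s: 10.05
tool_pos: [0.4713, -0.1527, 0.0473]
tool_rot: [179.9, 0.1, -5.8]
force: [0.2, 0.4, 0.3]
grip_width: 0.0869
grasp_force: 0.0
```

```bash
python3 -m creep '-0.001 0.004 -0.02 0.4 0.087;0 0 -0.017 0 0.087;0 0 0 0 0.087;0 0 0 0 0.03;0 0 0 0 0.03;0 0 0 0 0.03;0 0 0 0 0.03;0 0 0 0 0.03' 35
```

```text
time_s: 11.05
tool_pos: [0.4707, -0.1479, 0.0105]
tool_rot: [180.0, -0.0, -5.3]
force: [1.2, -0.9, -0.9]
grip_width: 0.045
grasp_force: 0.5
```

```bash
python3 -m creep '0 0 0 0 0.03;0 0 0 0 0.03;0 0 0 0 0.03;0 0 0.015 0 0.03;0 0 0.03 0 0.03;0 0 0 0 0.03' 35
python3 - <<'E'
from h import *
im=cams.read_camera("side");cv2.imwrite("pics/g.png",cv2.resize(im[220:360,260:460,::-1],None,fx=4,fy=4))
E
```

```text
time_s: 11.8
tool_pos: [0.4727, -0.1482, 0.0578]
tool_rot: [-180.0, -0.3, -5.3]
force: [1.1, -1.0, -1.9]
grip_width: 0.0433
grasp_force: 35.0
```

View pics/g.png

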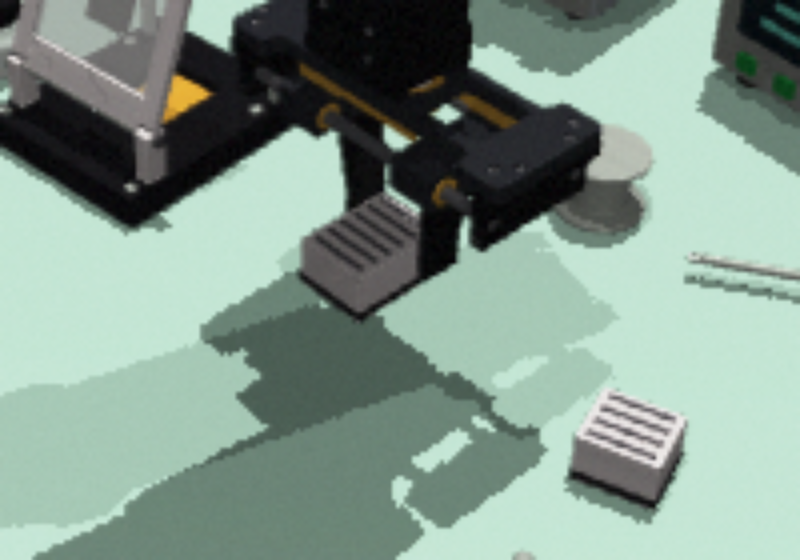

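The module is held level at its far end.

```bash
python3 -m creep '0 0 0.05 0 0.03;0.03 0.01 0.05 2.9 0.03;0.04 0.05 0.05 2.9 0.03;0.02 0.06 0 0 0.03;-0.015 0.06 0 0 0.03;-0.01 0.05 0 0 0.03;0 0 0 0 0.03'
python3 look.py h1 module pocket
python3 - <<'E'
from h import *
from scipy.spatial.transform import Rotation as R
o=get_obs();r=R.from_euler('xyz',o["tool_rot"],degrees=True).as_matrix();K,E=cal("wrist")
for q in([0,0,0],[0,0,-.07],[0,.0,-.1],[0,.05,-.03],[0,-.05,-.03]):print(q,proj(K,E,o["tool_pos"]+r@np.array(q)))
E
```

```text
time_s: 12.72
tool_pos: [0.5242, 0.0758, 0.1923]
tool_rot: [-179.9, 0.2, 1.0]
force: [0.1, -0.7, -2.6]
grip_width: 0.0437
grasp_force: 35.0
[0.5242 0.0758 0.1923] [-179.93    0.19    1.  ]
module [(0.84, [322.3, 323.0])]
pocket [(0.56, [315.5, 229.4])]
[0, 0, 0] [[323.04162847 293.26288851]]
[0, 0, -0.07] [[322.6554045  383.57516163]]
[0, 0.0, -0.1] [[322.28399534 470.42322855]]
[0, 0.05, -0.03] [[443.37482814 321.6607095 ]]
[0, -0.05, -0.03] [[202.53639508 321.68723261]]
```

View pics/h1.png

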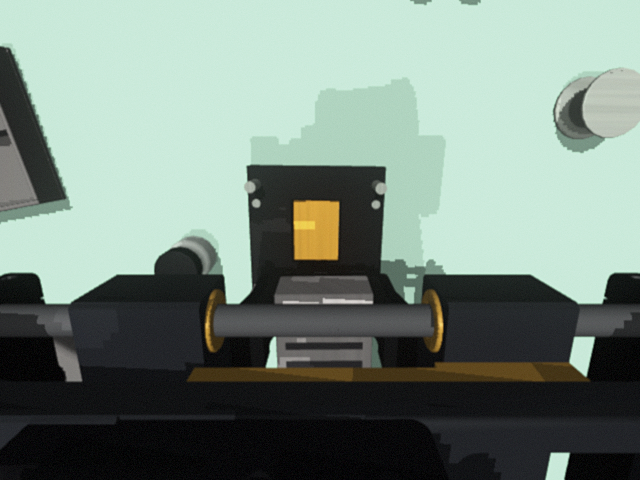

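The held module and the pocket both show. The brass is at columns 293–339, rows 200–261, and the module's far face at columns 275–373, rows 276–303. I'll compare these with the predictions to work out the camera bias.

Run:
```python
from h import *
import pickle
from scipy.spatial.transform import Rotation as R
(K,E),_=pickle.load(open("h1.pkl","rb"));im=cv2.imread("pics/h1.png")
h=cv2.cvtColor(im,cv2.COLOR_BGR2HSV);m=cv2.inRange(h,(15,120,90),(35,255,255));m[272:]=0
ct=max(cv2.findContours(m,0,1)[0],key=cv2.contourArea);print(cv2.boundingRect(ct))
w=onz(K,E,ct[:,0].astype(float),.014)[:,:2].astype(np.float32)*1000;print(cv2.minAreaRect(w))
o=get_obs();r=R.from_euler('xyz',o["tool_rot"],degrees=True).as_matrix()
for n,q in(("far bottom",[.009,0,.0105]),("far top",[.009,0,-.0195])):
    print(n,[proj(K,E,o["tool_pos"]+r@(np.array(q)+[0,s*.022,0])).round(1).tolist() for s in(-1,1)])
d=cv2.resize(im[262:372,262:387],None,fx=5,fy=5,interpolation=0);cv2.imwrite("pics/h1c.png",d)
```

```text
(293, 200, 47, 60)
((515.6441040039062, 83.35340881347656), (60.20085144042969, 45.536537170410156), 0.9890341758728027)
far bottom [[[294.6, 266.5]], [[379.7, 267.4]]]
far top [[[288.8, 288.7]], [[390.2, 289.8]]]
```

View pics/h1c.png

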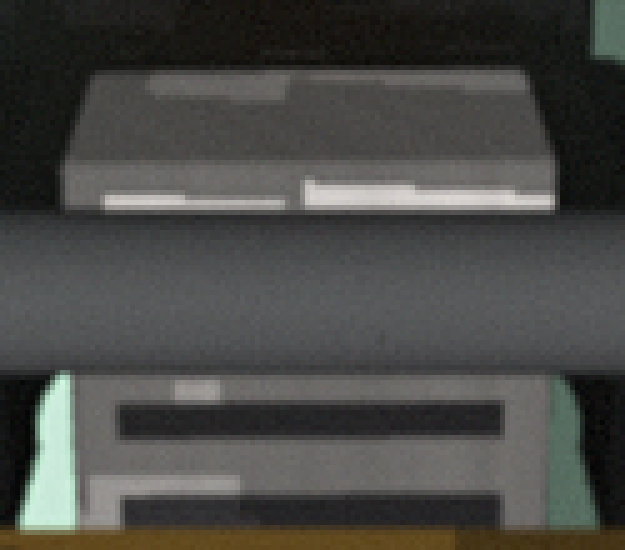

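```bash
python3 - <<'E'
from h import *
import pickle
from scipy.spatial.transform import Rotation as R
(K,E),_=pickle.load(open("h1.pkl","rb"))
t=np.array([.5242,.0758,.1923]);r=R.from_euler('xyz',[-179.93,.19,1.0],degrees=True).as_matrix()
for dx in(.008,.009,.010):
    print(dx,[proj(K,E,t+r@np.array([dx,s*.022,-.0195])).round(1).tolist() for s in(-1,1)])
o=get_obs();print(o["tool_pos"],o["tool_rot"])
E
python3 -m creep '0 0 0 0 0.03'
python3 look.py h2 pocket
python3 - <<'E'
from h import *
import pickle
(K,E),_=pickle.load(open("h2.pkl","rb"));im=cv2.imread("pics/h2.png")
h=cv2.cvtColor(im,cv2.COLOR_BGR2HSV);m=cv2.inRange(h,(15,120,90),(35,255,255));m[272:]=0
ct=max(cv2.findContours(m,0,1)[0],key=cv2.contourArea);print(cv2.boundingRect(ct))
w=onz(K,E,ct[:,0].astype(float),.014)[:,:2].astype(np.float32)*1000;print(cv2.minAreaRect(w))
E
```

```text
0.008 [[[272.8, 293.8]], [[373.2, 293.8]]]
0.009 [[[272.7, 291.7]], [[373.3, 291.6]]]
0.01 [[[272.7, 289.5]], [[373.4, 289.5]]]
[0.52582347 0.06871611 0.19305484] [1.79922684e+02 7.93412164e-02 4.02923455e-01]
time_s: 13.0
tool_pos: [0.5263, 0.068, 0.1935]
tool_rot: [180.0, 0.0, 0.3]
force: [-0.5, 0.4, -1.6]
grip_width: 0.0439
grasp_force: 35.0
[0.5263 0.068  0.1935] [1.7996e+02 3.0000e-02 2.9000e-01]
pocket [(0.9, [308.7, 233.7])]
(285, 202, 46, 60)
((515.8806762695312, 83.78298950195312), (60.78425216674805, 44.94705581665039), 0.7304191589355469)
```

```bash
python3 -m creep '0.012 0.016 -0.02 0.3 0.03;0 0 -0.04 0 0.03;0 0 -0.04 0 0.03;0 0 -0.02 0 0.03;0 0 0 0 0.03;0 0 0 0 0.03'
```

```text
time_s: 13.85
tool_pos: [0.5391, 0.0856, 0.0749]
tool_rot: [-180.0, -0.1, 0.7]
force: [-0.2, -0.1, -2.3]
grip_width: 0.0435
grasp_force: 35.0
```

```bash
python3 -m creep '-0.001 -0.001 -0.02 0 0.03;0 0 -0.015 0 0.03;0 0 0 0 0.03;0 0 0 0 0.03'; python3 -m creep '0 0 -0.004 0 0.03;0 0 -0.002 0 0.03;0 0 0 0 0.03'
```

```text
time_s: 14.35
tool_pos: [0.5378, 0.085, 0.0396]
tool_rot: [-180.0, -0.1, 0.8]
force: [0.5, 0.7, -1.7]
grip_width: 0.0439
grasp_force: 35.0
time_s: 14.72
tool_pos: [0.5371, 0.0849, 0.0328]
tool_rot: [180.0, 0.0, 0.8]
force: [-0.6, 0.0, -1.6]
grip_width: 0.044
grasp_force: 35.0
```

```bash
python3 -m creep '0.001 -0.0007 -0.001 0 0.03;0 0 -0.002 0 0.03;0 0 0 0 0.03'; python3 -m creep '0 0 -0.002 0 0.03;0 0 -0.002 0 0.03;0 0 0 0 0.03'
```

```text
time_s: 15.1
tool_pos: [0.538, 0.0841, 0.0297]
tool_rot: [180.0, 0.0, 0.8]
force: [0.6, 0.2, -2.3]
grip_width: 0.0439
grasp_force: 35.0
time_s: 15.48
tool_pos: [0.538, 0.0842, 0.0256]
tool_rot: [180.0, 0.0, 0.8]
force: [0.6, 0.6, -1.3]
grip_width: 0.0433
grasp_force: 35.0
```

It's 6 mm below the rim with no resistance, so it's in the pocket. I'll lower it a last millimetre and release.

```bash
python3 -m creep '0 0 -0.001 0 0.03;0 0 0 0 0.03;0 0 0 0 0.05;0 0 0 0 0.056;0 0 0 0 0.056;0 0 0 0 0.056' 10; python3 -m creep '0.002 0 0.02 0 0.056;0.002 0 0.03 0 0.056;0.004 0 0.05 0 0.056;0.006 0 0.05 0 0.056;0 0 0.03 0 0.056;0 -0.01 0.02 0 0.056;0 0 0 0 0.056;0 0 0 0 0.056'; python3 look.py p1 module pocket
```

```text
time_s: 16.23
tool_pos: [0.5383, 0.0842, 0.025]
tool_rot: [-180.0, -0.0, 0.8]
force: [-0.2, 0.3, 1.1]
grip_width: 0.0555
grasp_force: 0.0
time_s: 17.23
tool_pos: [0.5516, 0.0745, 0.2238]
tool_rot: [180.0, 0.1, 0.8]
force: [-0.4, -0.5, -0.1]
grip_width: 0.0561
grasp_force: 0.0
[0.5516 0.0745 0.2238] [1.7999e+02 9.0000e-02 7.6000e-01]
module [(0.72, [312.3, 265.8])]
pocket [(0.6, [314.8, 251.0]), (0.58, [311.7, 267.3])]
```

View pics/p1.png

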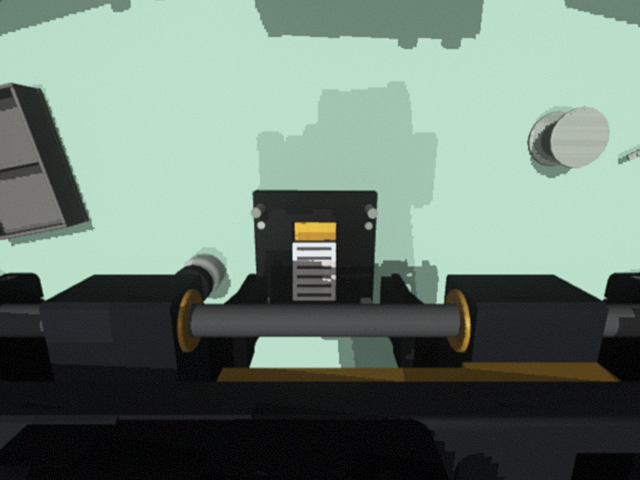

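Run:
```python
from h import *
import pickle
(K,E),_=pickle.load(open("p1.pkl","rb"))
for z in(.014,.021,.044,.051):print(z,onz(K,E,[[314,222],[314,241],[314,302],[292,241],[337,241]],z)[:,:2].round(4).tolist())
d=cv2.resize(cv2.imread("pics/p1.png")[180:310,245:385],None,fx=5,fy=5);cv2.imwrite("pics/p1c.png",d[:600])
```

```text
0.014 [[0.5453, 0.0846], [0.524, 0.0844], [0.4516, 0.084], [0.5237, 0.1086], [0.5244, 0.0592]]
0.021 [[0.5467, 0.0844], [0.5259, 0.0843], [0.4548, 0.0838], [0.5255, 0.1079], [0.5262, 0.0595]]
0.044 [[0.5513, 0.0838], [0.5318, 0.0837], [0.4652, 0.0833], [0.5315, 0.1059], [0.5321, 0.0605]]
0.051 [[0.5527, 0.0836], [0.5336, 0.0835], [0.4684, 0.0831], [0.5333, 0.1052], [0.5339, 0.0608]]
```

View pics/p1c.png

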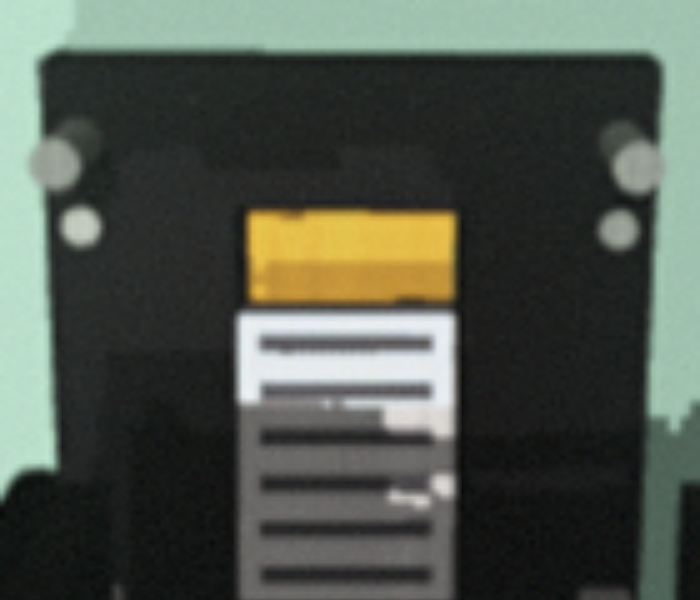

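The pocket view shows brass still exposed at rows 222–241, so the module isn't seated. It appears shifted or tilted towards the hinge, so I'll check from the side.

Run:
```python
from h import *
im=cams.read_camera("side");a=cv2.resize(im[170:290,230:370,::-1],None,fx=4.5,fy=4.5,interpolation=2)
cv2.imwrite("pics/s2.png",a)
for n in("cover_edge","module","pocket"):print(n,[(round(float(d["p"]),2),np.round(d["xy"],1).tolist()) for d in finder.tip_of(n,"side")[:2]])
```

```text
cover_edge [(0.59, [416.2, 336.3]), (0.58, [288.3, 198.7])]
module [(0.4, [292.7, 247.9])]
pocket [(0.72, [299.5, 242.7])]
```

View pics/s2.png

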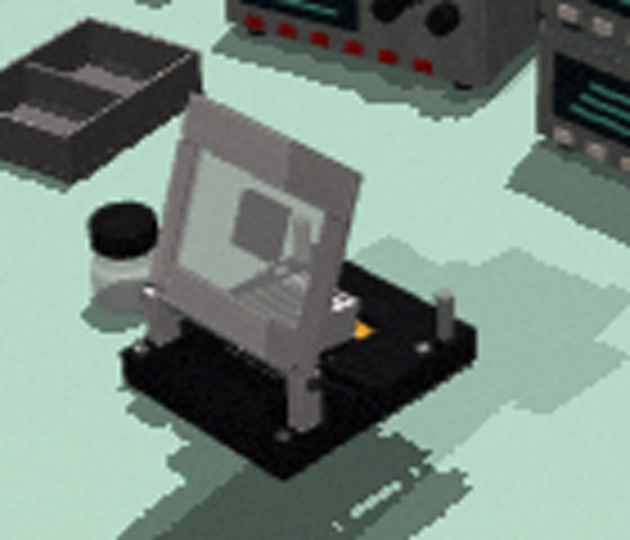

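The cover is still at its stop. The module's rear end rests on the pocket's hinge-side rim and its front end is down on the brass about 21 mm short, tilted by about 12°. On the way down its rear end must have caught the cover's edge. I can regrip its front end and drag it forward under the cover, so that it drops in.

```bash
python3 -m creep '-0.004 0.009 -0.05 0 0.056;0 0 -0.05 0 0.056;0 0 -0.05 0 0.056;0 0 -0.03 0 0.056;0 0 -0.012 0 0.056;0 0 0 0 0.056'; python3 -m creep '0 0 -0.006 0 0.056;-0.005 0 0 0 0.056;-0.004 0 0 0 0.056;-0.002 0 0 0 0.056;0 0 0 0 0.056;0 0 0 0 0.056'
```

```text
time_s: 18.32
tool_pos: [0.5481, 0.0831, 0.0328]
tool_rot: [180.0, 0.0, 0.8]
force: [-0.5, 0.1, 0.3]
grip_width: 0.0562
grasp_force: 0.0
time_s: 19.08
tool_pos: [0.5373, 0.0832, 0.027]
tool_rot: [-180.0, -0.0, 0.8]
force: [-0.8, 0.1, -1.2]
grip_width: 0.0558
grasp_force: 0.0
```

```bash
python3 -m creep '-0.002 0 0 0 0.056;0 0 -0.001 0 0.056;0 0 0 0 0.056'; python3 -m creep '-0.0015 0 0 0 0.056;0 0 0 0 0.056'
```

```text
time_s: 19.45
tool_pos: [0.5351, 0.0831, 0.0257]
tool_rot: [180.0, 0.0, 0.8]
force: [0.4, -0.8, 0.5]
grip_width: 0.0561
grasp_force: 0.0
time_s: 19.7
tool_pos: [0.5336, 0.0832, 0.0259]
tool_rot: [180.0, 0.0, 0.8]
force: [-1.0, 0.5, 0.2]
grip_width: 0.056
grasp_force: 0.0
```

```bash
python3 -m creep '-0.0015 0 0 0 0.056;0 0 0 0 0.056'; python3 -m creep '-0.0015 0 0 0 0.056;0 0 0 0 0.056'
```

```text
time_s: 19.95
tool_pos: [0.532, 0.0832, 0.0259]
tool_rot: [180.0, 0.0, 0.8]
force: [-0.3, -0.6, 0.1]
grip_width: 0.0558
grasp_force: 0.0
time_s: 20.2
tool_pos: [0.5306, 0.0832, 0.0259]
tool_rot: [180.0, 0.0, 0.8]
force: [-0.6, -0.2, -0.4]
grip_width: 0.056
grasp_force: 0.0
```

```bash
python3 -m creep '-0.0015 0 0 0 0.056;0 0 0 0 0.03;0 0 0 0 0.03;0 0 0 0 0.03;0 0 0 0 0.03;0 0 0 0 0.03' 40
```

```text
time_s: 20.95
tool_pos: [0.5293, 0.0832, 0.0259]
tool_rot: [-180.0, -0.0, 0.8]
force: [0.8, -0.3, 0.2]
grip_width: 0.0434
grasp_force: 40.0
```

```bash
python3 -m creep '0.003 0 0 0 0.03;0.003 0 0 0 0.03;0.003 0 0 0 0.03;0 0 0 0 0.03'; python3 -m creep '0.003 0 0 0 0.03;0.003 0 0 0 0.03;0 0 0 0 0.03'
```

```text
time_s: 21.45
tool_pos: [0.5387, 0.0831, 0.0259]
tool_rot: [180.0, -0.0, 0.7]
force: [0.2, 0.3, -0.5]
grip_width: 0.0434
grasp_force: 40.0
time_s: 21.82
tool_pos: [0.5449, 0.0832, 0.0259]
tool_rot: [180.0, -0.1, 0.8]
force: [0.5, 0.6, -2.8]
grip_width: 0.0437
grasp_force: 40.0
```

```bash
python3 -m creep '0.002 0 0 0 0.03;0 0 0 0 0.03'; python3 -m creep '0.0015 0 0 0 0.03;0 0 0 0 0.03'
```

```text
time_s: 22.08
tool_pos: [0.5463, 0.0832, 0.0259]
tool_rot: [180.0, -0.0, 0.8]
force: [-0.9, -0.4, -1.1]
grip_width: 0.0437
grasp_force: 40.0
time_s: 22.32
tool_pos: [0.5478, 0.0832, 0.0259]
tool_rot: [180.0, -0.0, 0.8]
force: [-0.5, 0.1, 0.8]
grip_width: 0.0434
grasp_force: 40.0
```

I've now viewed 11 pictures, one over the limit of 10, so I won't view any more and will check by numbers instead. Next I'll release, back off and measure where the module's edge is and how much brass shows.

```bash
python3 -m creep '0 0 0 0 0.056;0 0 0 0 0.056;0 0 0 0 0.056;0.001 0 0.03 0 0.056;0.001 0 0.05 0 0.056;0 0 0.06 0 0.056;0 -0.008 0.056 0 0.056;0 0 0 0 0.056'; python3 -m creep '0 0 0 0 0.056' ; python3 look.py p2 module pocket
cat > seg.py <<'E'
import sys,pickle
from h import *
f=sys.argv[1];(K,E),_=pickle.load(open(f+".pkl","rb"));im=cv2.imread(f"pics/{f}.png");h=cv2.cvtColor(im,cv2.COLOR_BGR2HSV)
b=cv2.inRange(h,(15,120,60),(35,255,255));b[300:]=0
n,l,s,c=cv2.connectedComponentsWithStats(b)
for i in range(1,n):
    if s[i][4]>8:print("brass",s[i].tolist())
# greys along the middle column of the pocket
u=int(round(proj(K,E,[.53,.0837,.044])[0][0]))
print("col",u,"".join(f"{v}:{int(h[v,u-3:u+4,2].mean())}/{int(h[v,u-3:u+4,1].mean())} " for v in range(208,312,2)))
for z in(.014,.044):print(z,[(v,*onz(K,E,[[u,v]],z)[0,:2].round(4).tolist()) for v in range(214,250,4)])
for v in(230,240,250,260,270,280,290):
    r=h[v,u-60:u+60,2].astype(int);g=np.flatnonzero(r>70);print(v,(g+u-60).min() if len(g) else None,(g+u-60).max() if len(g) else None)
E
python3 seg.py p2
```

```text
time_s: 23.32
tool_pos: [0.5529, 0.0746, 0.2273]
tool_rot: [-179.8, -0.6, 0.7]
force: [-0.3, -0.2, -0.5]
grip_width: 0.0555
grasp_force: 0.0
time_s: 23.45
tool_pos: [0.5494, 0.0753, 0.2216]
tool_rot: [-180.0, 0.0, 0.8]
force: [-0.8, -0.4, -0.1]
grip_width: 0.0561
grasp_force: 0.0
[0.5494 0.0753 0.2216] [-1.7998e+02  2.0000e-02  7.5000e-01]
module [(0.81, [313.8, 246.0])]
pocket []
brass [306, 221, 12, 2, 15]
brass [183, 290, 10, 10, 63]
brass [451, 290, 15, 10, 102]
brass [447, 294, 4, 6, 15]
col 315 208:38/20 210:41/20 212:41/18 214:41/20 216:44/20 218:41/21 220:60/103 222:84/108 224:93/5 226:99/9 228:216/5 230:234/2 232:163/4 234:95/6 236:219/4 238:230/2 240:229/4 242:105/8 244:154/4 246:232/2 248:232/2 250:173/4 252:84/9 254:211/7 256:231/3 258:228/6 260:88/7 262:60/7 264:101/9 266:103/8 268:70/10 270:42/14 272:92/10 274:101/10 276:96/7 278:40/15 280:75/3 282:101/7 284:51/7 286:20/36 288:20/23 290:23/32 292:21/26 294:22/28 296:21/21 298:22/34 300:21/34 302:24/27 304:36/19 306:50/14 308:59/13 310:65/11 
0.014 [(214, 0.5525, 0.0843), (218, 0.5482, 0.0843), (222, 0.5438, 0.0843), (226, 0.5394, 0.0843), (230, 0.535, 0.0842), (234, 0.5306, 0.0842), (238, 0.5261, 0.0842), (242, 0.5216, 0.0841), (246, 0.5171, 0.0841)]
0.044 [(214, 0.5578, 0.0837), (218, 0.5539, 0.0836), (222, 0.5498, 0.0836), (226, 0.5458, 0.0836), (230, 0.5418, 0.0835), (234, 0.5377, 0.0835), (238, 0.5336, 0.0835), (242, 0.5294, 0.0835), (246, 0.5253, 0.0834)]
230 255 338
240 255 337
250 255 337
260 255 337
270 255 336
280 295 336
290 None None
```

The module now looks nearly seated, with its far top edge at x≈0.545 and its length about right for lying flat. It's still about 1.5 mm short of centre and may be on the chamfer, so I'll regrip and drag it until it meets the front wall.

```bash
python3 -m creep '-0.001 0.008 -0.06 0 0.056;-0.001 0 -0.06 0 0.056;-0.001 0 -0.05 0 0.056;-0.001 0 -0.02 0 0.056;0 0 -0.006 0 0.056;0 0 0 0 0.056'; python3 -m creep '-0.003 0 0 0 0.056;-0.002 0 0 0 0.056;0 0 0 0 0.05;0 0 0 0 0.03;0 0 0 0 0.03;0 0 0 0 0.03;0 0 0 0 0.03' 30
```

```text
time_s: 24.35
tool_pos: [0.5456, 0.0831, 0.0257]
tool_rot: [180.0, 0.0, 0.8]
force: [0.6, 0.6, -0.6]
grip_width: 0.056
grasp_force: 0.0
time_s: 25.22
tool_pos: [0.5408, 0.0832, 0.0259]
tool_rot: [180.0, -0.0, 0.8]
force: [0.6, 0.6, 0.8]
grip_width: 0.0436
grasp_force: 30.0
```

```bash
python3 -m creep '0.001 0 0 0 0.03;0 0 0 0 0.03'; python3 -m creep '0.001 0 0 0 0.03;0 0 0 0 0.03';  python3 -m creep '0.001 0 0 0 0.03;0 0 0 0 0.03'
```

```text
time_s: 25.48
tool_pos: [0.5411, 0.0832, 0.0256]
tool_rot: [180.0, 0.1, 0.8]
force: [-0.9, -0.0, 0.5]
grip_width: 0.0439
grasp_force: 30.0
time_s: 25.72
tool_pos: [0.5426, 0.0831, 0.0258]
tool_rot: [180.0, 0.0, 0.8]
force: [-1.8, -0.2, 0.9]
grip_width: 0.0435
grasp_force: 30.0
time_s: 25.98
tool_pos: [0.5428, 0.0831, 0.0257]
tool_rot: [180.0, 0.1, 0.8]
force: [-4.5, -0.6, 2.5]
grip_width: 0.0439
grasp_force: 30.0
```

It has reached the front wall, with resistance rising to 4.5 N. I'll back off about 1 mm to centre it, release and re-measure.

```bash
python3 -m creep '-0.0022 0 0 0 0.03;0 0 0 0 0.03;0 0 0 0 0.056;0 0 0 0 0.056;0 0 0 0 0.056;0.003 0 0.02 0 0.056;0.003 0 0.04 0 0.056;0.003 0 0.05 0 0.056'; python3 -m creep '0 -0.008 0.06 0 0.056;0 0 0.026 0 0.056;0 0 0 0 0.056;0 0 0 0 0.056;0 0 0 0 0.056'; python3 look.py p3 module pocket; python3 seg.py p3
python3 - <<'E'
from h import *
import pickle
(K,E),_=pickle.load(open("p3.pkl","rb"));im=cv2.imread("pics/p3.png");g=cv2.cvtColor(im,6).astype(float)
u=int(round(proj(K,E,[.53,.0837,.044])[0][0]));p=g[215:300,u-8:u+9].mean(1)
from scipy.signal import find_peaks
k=find_peaks(-p,prominence=12)[0];k=[i+.5*(p[i-1]-p[i+1])/(2*p[i]-p[i-1]-p[i+1])*-1 for i in k];k=np.array(k)+215
x=onz(K,E,np.c_[np.full(len(k),u),k],.044)[:,0];print(k.round(1),x.round(4),np.diff(x).round(4))
E
```

```text
time_s: 26.98
tool_pos: [0.5497, 0.083, 0.1361]
tool_rot: [179.9, 0.1, 0.8]
force: [0.8, 0.8, -0.4]
grip_width: 0.0557
grasp_force: 0.0
time_s: 27.6
tool_pos: [0.5495, 0.0752, 0.22]
tool_rot: [179.9, 0.2, 0.8]
force: [-0.5, 0.4, -0.2]
grip_width: 0.0559
grasp_force: 0.0
[0.5495 0.0752 0.22  ] [1.7994e+02 1.7000e-01 7.6000e-01]
module [(0.81, [314.8, 246.5])]
pocket []
brass [182, 290, 11, 10, 67]
brass [447, 290, 19, 10, 132]
col 314 208:36/28 210:39/17 212:40/18 214:43/17 216:43/15 218:35/16 220:40/17 222:96/5 224:95/10 226:211/4 228:235/2 230:161/3 232:94/6 234:218/4 236:231/2 238:231/5 240:105/3 242:137/4 244:232/4 246:231/2 248:185/4 250:79/10 252:207/5 254:231/3 256:230/5 258:122/3 260:54/6 262:100/11 264:102/8 266:77/8 268:36/16 270:86/8 272:102/11 274:98/10 276:42/10 278:54/8 280:103/8 282:64/10 284:18/37 286:21/34 288:21/26 290:20/28 292:21/26 294:21/39 296:20/35 298:20/30 300:22/33 302:24/22 304:35/13 306:49/14 308:58/10 310:65/11 
0.014 [(214, 0.5523, 0.085), (218, 0.548, 0.085), (222, 0.5436, 0.0849), (226, 0.5392, 0.0849), (230, 0.5348, 0.0849), (234, 0.5304, 0.0848), (238, 0.5259, 0.0848), (242, 0.5215, 0.0848), (246, 0.517, 0.0848)]
0.044 [(214, 0.5577, 0.0842), (218, 0.5537, 0.0842), (222, 0.5497, 0.0842), (226, 0.5457, 0.0842), (230, 0.5417, 0.0841), (234, 0.5376, 0.0841), (238, 0.5335, 0.0841), (242, 0.5294, 0.0841), (246, 0.5252, 0.084)]
230 254 337
240 254 337
250 254 337
260 254 337
270 254 336
280 294 336
290 None None
[218.8 231.5 240.8 250.  259.7 268.  276.8] [0.5529 0.5402 0.5306 0.5211 0.5109 0.502  0.4925] [-0.0127 -0.0096 -0.0095 -0.0102 -0.009  -0.0095]
```

The stripe centres average x=0.5163 against a pocket centre of 0.5164. They're evenly spaced and no brass shows, so the module is seated flat. Next I'll close the fingers, cross to the robot side of the cover and come down behind its front bar.

```bash
python3 -m creep '-0.02 0.009 0.01 0 0;-0.03 0 0 0 0;-0.03 0 0 0 0;-0.008 0 0 0 0;0 0 -0.03 0 0;0 0 -0.03 0 0;0 0 -0.015 0 0;0 0 0 0 0'; python3 -m creep '0 0 0 0 0;0 0 0 0 0'
```

```text
time_s: 28.75
tool_pos: [0.4622, 0.0839, 0.1561]
tool_rot: [179.9, 0.1, 0.7]
force: [0.4, -0.4, -0.4]
grip_width: 0.0005
grasp_force: 0.0
time_s: 29.0
tool_pos: [0.4633, 0.0844, 0.1579]
tool_rot: [-180.0, -0.1, 0.8]
force: [0.2, -0.1, -0.4]
grip_width: 0.0005
grasp_force: 0.0
```

```bash
python3 -m creep '0.008 0 -0.008 0 0;0.007 0 0 0 0;0.0049 0 -0.0019 0 0;0.0049 0 -0.0019 0 0;0.0047 0 -0.0024 0 0;0.0047 0 -0.0024 0 0;0 0 0 0 0'
```

```text
time_s: 29.88
tool_pos: [0.4968, 0.0841, 0.1399]
tool_rot: [180.0, 0.0, 0.8]
force: [-3.5, 0.6, -0.5]
grip_width: 0.0005
grasp_force: 1.3
```

```bash
python3 -m creep '0.0045 0 -0.0029 0 0;0.0044 0 -0.0029 0 0;0.0041 0 -0.0032 0 0;0.0041 0 -0.0033 0 0;0.0038 0 -0.0037 0 0;0.0037 0 -0.0037 0 0;0.0034 0 -0.004 0 0;0.0034 0 -0.004 0 0'; python3 -m creep '0.003 0 -0.0043 0 0;0.0028 0 -0.0044 0 0;0.0026 0 -0.0046 0 0;0.0025 0 -0.0046 0 0;0 0 0 0 0'
```

```text
time_s: 30.88
tool_pos: [0.5287, 0.0842, 0.1126]
tool_rot: [180.0, -0.0, 0.8]
force: [-4.0, -0.6, 1.7]
grip_width: 0.0004
grasp_force: 1.8
time_s: 31.5
tool_pos: [0.5398, 0.0841, 0.0944]
tool_rot: [180.0, -0.1, 0.8]
force: [-0.9, -0.8, -0.6]
grip_width: 0.0005
grasp_force: 0.2
```

```bash
python3 -m creep '0.002 0 -0.0048 0 0;0.002 0 -0.0049 0 0;0.0016 0 -0.005 0 0;0.0015 0 -0.005 0 0;0 0 0 0 0'; python3 -m creep '0.001 0 -0.005 0 0;0.001 0 -0.005 0 0;0 0 0 0 0'
```

```text
time_s: 32.12
tool_pos: [0.5465, 0.0841, 0.0746]
tool_rot: [180.0, -0.0, 0.7]
force: [-0.4, -0.6, 0.9]
grip_width: 0.0006
grasp_force: 0.1
time_s: 32.5
tool_pos: [0.548, 0.0841, 0.0644]
tool_rot: [180.0, 0.0, 0.7]
force: [0.1, 0.9, 0.3]
grip_width: 0.0005
grasp_force: 0.0
```

```bash
python3 -m creep '0.0005 0 -0.004 0 0;0 0 -0.002 0 0;0 0 0 0 0'; python3 -m creep '0 0 -0.002 0 0;0 0 -0.001 0 0;0 0 0 0 0'
```

```text
time_s: 32.88
tool_pos: [0.5486, 0.0841, 0.0588]
tool_rot: [180.0, 0.0, 0.8]
force: [0.2, -0.3, 0.8]
grip_width: 0.0007
grasp_force: 0.6
time_s: 33.25
tool_pos: [0.5488, 0.0841, 0.056]
tool_rot: [180.0, -0.0, 0.8]
force: [-0.1, 0.7, 4.0]
grip_width: 0.0004
grasp_force: 1.8
```

```bash
python3 -m creep '0 0 -0.001 0 0;0 0 0 0 0'; python3 -m creep '0 0 -0.001 0 0;0 0 0 0 0';  python3 -m creep '0 0 -0.001 0 0;0 0 0 0 0'
```

```text
time_s: 33.5
tool_pos: [0.5488, 0.0841, 0.0554]
tool_rot: [-180.0, -0.0, 0.7]
force: [-1.9, -0.8, 5.4]
grip_width: 0.0003
grasp_force: 3.2
time_s: 33.75
tool_pos: [0.5488, 0.0841, 0.0553]
tool_rot: [-180.0, -0.0, 0.7]
force: [-4.0, -0.2, 12.1]
grip_width: 0.0006
grasp_force: 6.4
time_s: 34.0
tool_pos: [0.5489, 0.0842, 0.0552]
tool_rot: [-179.9, 0.0, 0.7]
force: [-7.2, -1.3, 19.3]
grip_width: 0.0005
grasp_force: 9.6
```

It's on the hard stop at z=0.055, which is fully shut, with 19 N of press. I'll hold briefly, lift off straight up, then check the cover and module.

```bash
python3 -m creep '0 0 -0.0005 0 0;0 0 0 0 0;0 0 0.003 0 0;0 0 0.01 0 0;0 0 0.03 0 0;0 0 0.05 0 0;0 0 0.05 0 0;0 0 0 0 0'; python3 -m creep '0 0 0 0 0;0 0 0 0 0;0 0 0 0 0;0 0 0 0 0'; python3 look.py e1 cover_edge hinge module
python3 - <<'E'
from h import *
import pickle
(K,E),D=pickle.load(open("e1.pkl","rb"))
print("pred edge shut",proj(K,E,[.5698,.0843,.055]),"at .06rad",proj(K,E,[.5694,.0843,.062]))
for c in("side","top"):
    cams.read_camera(c);V=cal(c)
    print(c,[(round(float(d["p"]),2),np.round(d["xy"],1).tolist()) for d in finder.tip_of("cover_edge",c)[:2]],proj(*V,[.5698,.0843,.055]),proj(*V,[.5694,.0843,.062]))
E
```

```text
time_s: 35.0
tool_pos: [0.5512, 0.0847, 0.1998]
tool_rot: [-179.9, -0.4, 0.8]
force: [-0.3, -0.3, -1.0]
grip_width: 0.0003
grasp_force: 0.0
time_s: 35.5
tool_pos: [0.5483, 0.0841, 0.1948]
tool_rot: [180.0, 0.1, 0.8]
force: [-0.4, -0.6, -0.5]
grip_width: 0.0004
grasp_force: 0.0
[0.5483 0.0841 0.1948] [1.7996e+02 7.0000e-02 7.5000e-01]
cover_edge [(0.93, [326.4, 205.3])]
hinge []
module []
pred edge shut [[323.2948505  206.65616342]] at .06rad [[323.28615481 208.40478283]]
side [(0.57, [314.1, 226.3])] [[313.78007917 222.874914  ]] [[313.6193391  220.61157211]]
top [(0.69, [451.2, 242.6])] [[269.92324059 186.44730099]] [[269.7633728  186.07346411]]
```

```bash
python3 -m creep '0 0 -0.05 0 0;0 0 -0.05 0 0;0 0 -0.03 0 0;0 0 0 0 0;0 0 0 0 0'; python3 -m creep '0 0 -0.004 0 0;0 0 -0.003 0 0;0 0 0 0 0;0 0 0 0 0'
```

```text
time_s: 36.52
tool_pos: [0.5497, 0.0843, 0.0669]
tool_rot: [-180.0, -0.1, 0.7]
force: [-0.7, -1.5, 0.1]
grip_width: 0.0002
grasp_force: 0.0
time_s: 37.02
tool_pos: [0.5487, 0.0842, 0.0587]
tool_rot: [-180.0, -0.0, 0.8]
force: [0.2, 0.3, -0.4]
grip_width: 0.0002
grasp_force: 0.0
```

```bash
python3 -m creep '0 0 -0.0015 0 0;0 0 0 0 0;0 0 0 0 0';python3 -m creep '0 0 -0.001 0 0;0 0 0 0 0;0 0 0 0 0'; python3 -m creep '0 0 -0.001 0 0;0 0 0 0 0;0 0 0 0 0'
```

```text
time_s: 37.4
tool_pos: [0.5486, 0.0842, 0.057]
tool_rot: [180.0, 0.0, 0.8]
force: [0.0, 0.6, 0.8]
grip_width: 0.0007
grasp_force: 0.0
time_s: 37.78
tool_pos: [0.5486, 0.0842, 0.056]
tool_rot: [180.0, 0.0, 0.8]
force: [-0.2, -0.8, -0.3]
grip_width: 0.0005
grasp_force: 0.0
time_s: 38.15
tool_pos: [0.5487, 0.0842, 0.0554]
tool_rot: [-180.0, -0.0, 0.8]
force: [-1.4, 0.2, 5.1]
grip_width: 0.0005
grasp_force: 2.7
```

The first contact is at 0.0554, so the cover stayed shut after I let go. I'll lift clear and hand in.

```bash
python3 -m creep '0 0 0.004 0 0;0 0 0.02 0 0;0 0 0.05 0 0;0 0 0.05 0 0;0 0 0 0 0;0 0 0 0 0;0 0 0 0 0'; python3 -c "
from cell import ticket
print(ticket.sign_off())"
```

```text
time_s: 39.02
tool_pos: [0.5475, 0.0841, 0.1773]
tool_rot: [179.9, 0.2, 0.8]
force: [0.2, 0.1, -0.0]
grip_width: 0.0004
grasp_force: 0.0
the job is handed in; nothing more can be done
None
```

I set the module in the pocket, let go of it and shut the cover, then handed the job in at 39 s with no verdict returned; it took a regrip because the module caught on the cover on the way in, and I viewed 11 pictures, one over the limit of 10.

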